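Hold a brush roller in a cradle with a locking sliding stop

TASK

Lay the orange brush roller in the two U-shaped rests of the cradle and let go of it. Then squeeze the lock tab of the sliding stop and, keeping it squeezed, slide the stop up to the roller until the roller is held between the stop and the fixed cheek with hardly any end play; let go so that the tab springs right out and the stop is locked there. Leave the tools and supplies round the cradle where they are.

Things in the scene. Friction and masses are not known exactly. Their poses are not given: they have to be found in the camera images.
- roller: Orange brush roller of a robot vacuum with black ends, 185 mm long over its axle ends, 41 mm thick, 0.07-0.14 kg. Grasp across its middle (37 mm between the fingers). Origin: middle of its underside as it lies, 20 mm below its centre line; y runs along it, z up. It starts flat on the desk, does not roll, and may lie in the cradle either way round.
- cradle: Cradle fixed to the desk: grey plate 90 x 350 mm, 12 mm thick. Origin: centre of its underside; y runs along it from the sliding stop (-y end) to the fixed cheek (+y end), x across it away from the lock tab, z up. Two black U rests, 12 mm long, at y = 0 and +105 mm: floor 24 mm above the desk, 46 mm wide inside, flaring out above 44 mm, tips 54 mm high; between them only the plate is below.
- roller_seat (a point): Fixed point of the cradle at x = 0, y = +57.5, z = 24 mm of its frame, same axes: where the roller's origin is when it lies in the rests against the fixed cheek. With the stop open the roller may first be laid 0 to 35 mm short of it, toward the stop (-y), as the closing stop pushes it along.
- cheek_face (a point): Middle of the face of the fixed cheek, an upright aluminium plate 64 mm wide whose top is 70 mm above the desk. The point is at y = +150 mm of the cradle, 44 mm above the desk; the face looks to -y.
- stop_face (a point): Middle of the pushing face of the sliding stop, an upright aluminium plate 50 mm wide whose top is 68 mm above the desk. The point is at y = -115 mm + travel of the cradle, 44 mm above the desk; the face looks to +y.
- stop (a joint): Travel of the stop in m along the cradle's +y, 0 (open) to 0.093, starts at 0 to 0.03; friction 2 N. It meets a roller lying against the cheek at 0.080. A pawl under the lock tab drops between rail teeth (pitch 12 mm); the notch that holds the roller locks it at 0.077 to 0.081 (middle 0.0792). Let go on top of a tooth, the tab stays 3 mm in and the stop is not locked.
- lock_tab (a joint): How far the lock tab is pressed in, m: 0 right out (pawl in a notch), 0.007 fully in; 0.0035 or more frees the stop. A spring of 6 N (out) to 10 N (in) returns it.
- stop_grip (a point): Point between the stop's two upright ears, 62 mm above the desk, 26 mm behind its face; cradle's axes. Ears are 26-30 mm long in y, 43 to 80 mm above the desk, a 72 mm wide plate below. The aluminium ear is fixed, outer face x = +24 mm; the black ribbed one is the tab, x = -24 mm out, -17 mm in. Pinch both from above along x: 48 mm, 41 mm with the tab in (middle x = +3.5 mm); 20-40 N.
- tape_roll: Bystander: blue roll of insulating tape, 64 mm across, 18 mm high. Origin: centre of its underside.
- solder_spool: Bystander: spool of solder with dark green flanges, 60 mm across, 40 mm high. Origin: centre of its underside.
- screwdriver: Bystander: black and yellow screwdriver, 198 mm long, lying along its y, up to 38 mm high. Origin: centre of its underside.
Things that resemble listed ones, but are neither listed nor needed, are in the scene too. There is more than one size of the roller; the job needs the larger.

How it is judged:
By the outcome, as a careful person would: the job done as asked, in the order asked, and still so for the second after the job is handed in, with the robot touching nothing.
It also fails if it takes over 43 s, if anything falls off the work surface, if the arm or the gripper's body presses on something with over 40 N, if the wrist force passes 120 N, or if a joint passes its speed limit or range.

ROBOT

A 6-joint arm with a two-finger parallel gripper is mounted at the origin on the work surface; the furniture and walls round the work are solid. World frame = base frame: x ahead of the robot, y to its left, z up, the work surface at z = 0. Lengths are in m, angles in rad, forces in N, time in s.
With the tool pointing down it reaches from about 0.35 to 0.85 m from the base axis. Payload 8.1 kg.
Tool frame: the origin (TCP) lies on the centre line of the jaws, within the pads' length; the fingertips stand robot.finger_overhang ahead of it and the grasp point (between the pads) lies 5 mm behind it (robot.finger_overhang is the distance from the TCP to the fingertips, in m); z points along the fingers, y is the direction in which the jaws open and shut (so a half turn about z gives the same grasp; the last joint's range is limited). The gripper opens to 93 mm and grips with 3 to 60 N. Pads are 15 mm wide; open, the fingers measure 128 mm over their backs; the gripper's body (75 mm by 188 mm) begins 65 mm behind the grasp point.
Start: joints at [1.204, 0.13, 1.488, -0, 1.523, -0.085], TCP at [0.167, 0.576, 0.233] pointing down, gripper open.
Joint ranges: [-2.96, 2.96], [-0.89, 2.26], [0.02, 2.5], [-1.34, 4.48], [0, 2.73], [-2.66, 2.66]. Speed limits (rad/s): [2.39, 2.39, 2.79, 3.14, 3.14, 3.14].

INTERFACE

Orientations are given as a rotation vector (axis times angle).
In Python, from plant import robot gives the robot as it stands. The module is installed in compiled form; this text tells all that it offers.
- The arm moves only by the tool carry_out, never from a script. Its argument "commands" is a list that holds one entry, the list of rows, each a list of 4 numbers: the shift along the tool's x, y, z in cm, then the turn about the tool's z in degrees. In form: [[[tx, ty, tz, roll], ...]]. A call has 1 to 20 rows; each row shifts and turns the commanded pose from where the row before left it, along the tool's axes as they then stand; what a row does not reach is not made up. A row lasts 1/12 s, in which the tool goes at most 41.7 mm and 7.16 degrees, less where a joint would pass 70% of its speed; a pose out of reach is approached as far as the arm can. A call is refused whole if a number of a shift passes 4.17 or a number of a turn 7.16, either way. A call with a gripper value outside its range is refused whole. "claw" is the finger opening in cm, from 0 to 9.3, set as the call begins (left out, the last holds). The fingers move at their own pace and stop on an object; "grip_force" is the grip in N (left out, the last holds). Time passes only in rows, so rows that do not move let the fingers close. It gives the time, the measured TCP pose, the force and the opening at its end, in the units of the state.
- robot.read_state(): the state, without advancing time (a new reading comes with each control period).
- robot.read_camera(name): name is "scene" or "top"; returns the picture (400x640x3 uint8, red, green, blue); there is no depth.
- robot.camera_params(name): a dict with "mtx" (3x3 intrinsics, pixels), "R" (3x3) and "t" (3): a world point X has camera coordinates R X + t. Camera axes: x right, y down, z forward; pixel columns grow to the right and rows downward; lengths in m; the calibration is good to about 2 mm. A picture is of the moment at which its call begins. camera_params takes no time and is no camera call.
- robot.close_job(): hands the job in, once; it reports no verdict.
The state is a dict: "t": time; "q": joint angles; "dq": joint speeds; "joint_torque": joint torques, N m; "tool_pos": TCP position; "orientation": TCP orientation; "force": force on the tool from outside, world axes, zero at the start; "wrist_torque": the same for the moment, N m; "opening": finger opening in m.
Only numpy, scipy, OpenCV 4.12 (cv2) and the standard library are available. Lean on these libraries where they do the work, as an engineer would, in place of code of your own. Each camera call takes 0.05 s, during which the arm holds its last target.

## Working session

There is one attempt and no reset: what is moved stays moved. The work goes in short steps, Python scripts to look and compute and a tool call to move; the robot and the scene stay as the last step left them, time stands still between calls to the robot, and variables do not carry over. Pictures are saved under pics/ and viewed, and the job is handed in when it is done.

Besides the shell and the picture viewer there is one more tool, called after "Call:" as a command line: name --argument value ..., lists and objects as JSON in quotes. carry_out: Moves the arm, as the interface text tells. Its arguments: {"type":"object","properties":{"commands":{"type":"array","items":{"type":"array","items":{"type":"array","items":{"type":"number"}}}},"claw":{"type":"number"},"grip_force":{"type":"number"}},"required":["commands"]}

```bash
mkdir -p pics; python3 - <<'E'
from plant import robot
import cv2
print(robot.read_state(), robot.finger_overhang)
for n in("scene","top"):
    im=robot.read_camera(n); cv2.imwrite(f"pics/{n}0.png",im[:,:,::-1]); print(n,robot.camera_params(n))
E
```

```text
{'t': 0.0, 'q': array([ 1.20359988e+00,  1.31170133e-01,  1.48923996e+00, -1.28472721e-05,
        1.52299346e+00, -8.53872877e-02]), 'dq': array([-0.00093926,  0.0013009 , -0.00052343, -0.00011961,  0.00103774,
        0.00123266]), 'joint_torque': array([-1.67145681e-04, -5.59815681e+01, -4.91773975e+01,  7.69777433e-02,
        3.48599965e-02, -9.57563475e-05]), 'tool_pos': array([0.16664185, 0.57584489, 0.23160366]), 'orientation': array([-4.41145011e-01, -3.11006650e+00,  2.77621573e-03]), 'force': array([-0.71761753,  0.03895498,  0.14663216]), 'wrist_torque': array([ 0.02137402, -0.01153242,  0.02622319]), 'opening': 0.09297999601138435} 0.014
scene {'mtx': array([[367.17331918,   0.        , 322.56545002],
       [  0.        , 367.17331918, 198.25003189],
       [  0.        ,   0.        ,   1.        ]]), 'R': array([[ 0.85741894, -0.51455057, -0.00839532],
       [-0.36166953, -0.59090045, -0.72113231],
       [ 0.36609824,  0.62134883, -0.6927465 ]]), 't': array([-0.34101347,  0.32548998,  0.75485443])}
top {'mtx': array([[388.3069707 ,   0.        , 323.70822144],
       [  0.        , 388.3069707 , 199.35064369],
       [  0.        ,   0.        ,   1.        ]]), 'R': array([[ 0.02151845, -0.99918073,  0.03427559],
       [-0.98894363, -0.02630428, -0.14594033],
       [ 0.14672236, -0.03075622, -0.98869945]]), 't': array([0.13266484, 0.48495418, 1.21082918])}
```

View pics/scene0.png

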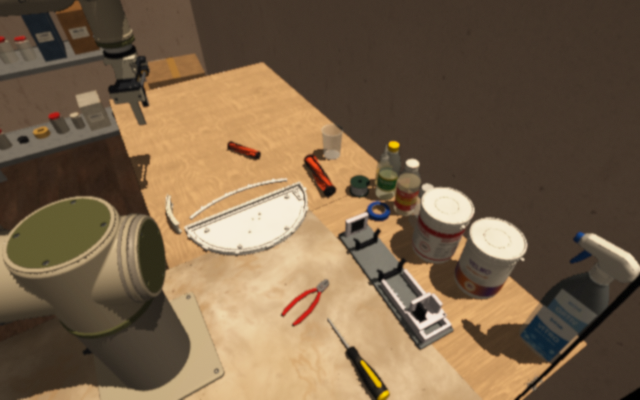

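View pics/top0.png

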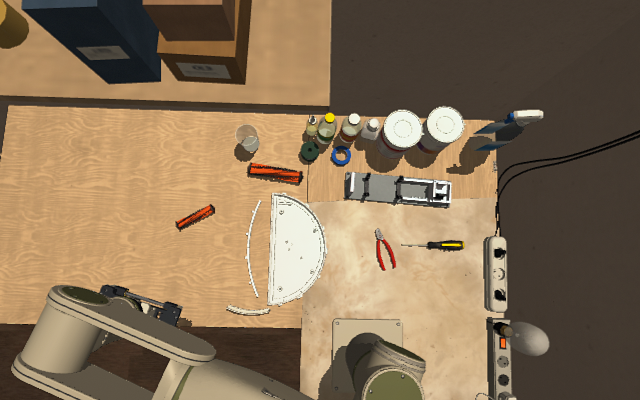

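The larger roller is at top-view (275,174) and the small decoy at (195,216). The cradle is at (398,189), with its stop to the right and its cheek to the left. Next I'll look closer.

```bash
cat > h.py <<'E'
import numpy as np, cv2
from plant import robot
P={n:robot.camera_params(n) for n in("scene","top")}
def ray(n,uv,z):
    p=P[n];c=-p["R"].T@p["t"];uv=np.atleast_2d(uv).astype(float)
    d=(np.c_[uv,np.ones(len(uv))]@np.linalg.inv(p["mtx"]).T)@p["R"]
    return c+d*((z-c[2])/d[:,2])[:,None]
def proj(n,X):
    p=P[n];x=(np.atleast_2d(X)@p["R"].T+p["t"])@p["mtx"].T
    return x[:,:2]/x[:,2:]
E
python3 - <<'E'
import cv2
a=cv2.imread("pics/top0.png")
cv2.imwrite("pics/t0a.png",cv2.resize(a[100:220,230:480],None,fx=3.2,fy=3.2,interpolation=cv2.INTER_CUBIC))
b=cv2.imread("pics/scene0.png")
cv2.imwrite("pics/s0a.png",cv2.resize(b[140:350,290:540],None,fx=2.8,fy=2.8,interpolation=cv2.INTER_CUBIC))
E
```

```text
(no output)
```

View pics/t0a.png

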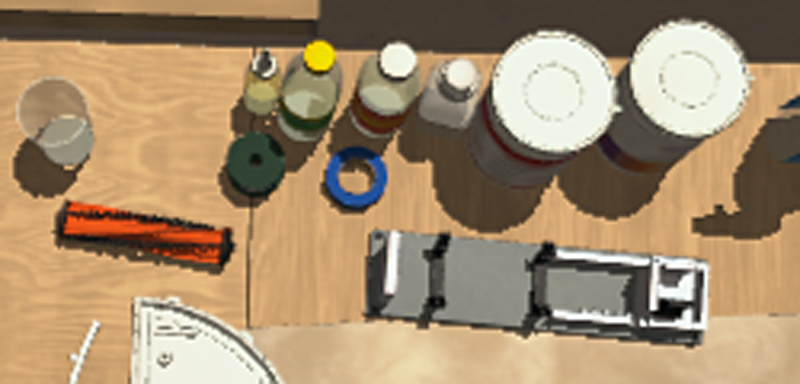

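View pics/s0a.png

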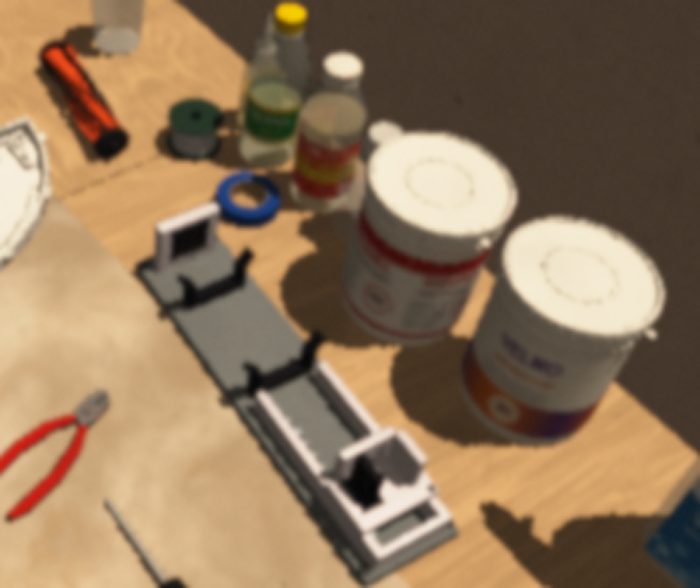

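```bash
python3 - <<'E'
from h import *
a=cv2.imread("pics/top0.png");b=cv2.imread("pics/scene0.png")
for n,im,roi in(("top",a,(150,195,240,310)),("scene",b,(145,205,295,345))):
    hsv=cv2.cvtColor(im,cv2.COLOR_BGR2HSV)
    m=cv2.inRange(hsv,(0,170,90),(14,255,255)); 
    M=np.zeros_like(m);M[roi[0]:roi[1],roi[2]:roi[3]]=m[roi[0]:roi[1],roi[2]:roi[3]]
    pts=cv2.findNonZero(M);r=cv2.minAreaRect(pts);print(n,r,len(pts))
    bx=cv2.boxPoints(r);print(ray(n,bx,0.025).round(4).tolist(), ray(n,np.array(r[0]),0.025))
# cradle picks
t=lambda u,v:(230+u/3.2,100+v/3.2)
s=lambda u,v:(290+u/2.8,140+v/2.8)
print("top plate corners", ray("top",[t(372,232),t(366,316),t(702,345),t(708,258)],.012).round(4).tolist())
print("scene plate corners", ray("scene",[s(143,268),s(368,580),s(455,530)],.012).round(4).tolist())
# rail etc
print("cheek top line", ray("top",[t(391,233),t(391,292)],.07).round(4).tolist())
print("rests tips top", ray("top",[t(443,239),t(434,318),t(548,247),t(537,325)],.054).round(4).tolist())
print("rests tips scene", ray("scene",[s(248,254),s(187,283),s(317,338),s(252,370)],.054).round(4).tolist())
print("stop plate top", ray("top",[t(656,257),t(652,308)],.068).round(4).tolist())
print("can tops", ray("top",[t(552,92),t(688,78)],.13),ray("scene",[s(440,182),s(582,275)],.13))
E
python3 - <<'E'
import cv2
a=cv2.imread("pics/top0.png")
cv2.imwrite("pics/t0b.png",cv2.resize(a[165:215,340:460],None,fx=6.6,fy=6.6,interpolation=cv2.INTER_CUBIC))
b=cv2.imread("pics/scene0.png")
cv2.imwrite("pics/s0b.png",cv2.resize(b[210:350,335:460],None,fx=4.2,fy=4.2,interpolation=cv2.INTER_CUBIC))
E
```

```text
top ((275.13189697265625, 172.46060180664062), (50.45818328857422, 11.795740127563477), 9.92624568939209) 356
[[0.5596, 0.3867, 0.025], [0.5983, 0.3821, 0.025], [0.5741, 0.22, 0.025], [0.5355, 0.2254, 0.025]] [[0.56683759 0.30358385 0.025     ]]
scene ((317.3443603515625, 171.91983032226562), (37.103118896484375, 13.306614875793457), 60.945396423339844) 303
[[0.5585, 0.3935, 0.025], [0.6079, 0.4038, 0.025], [0.5734, 0.2367, 0.025], [0.5293, 0.2304, 0.025]] [[0.56626933 0.31191885 0.025     ]]
top plate corners [[0.5763, 0.0712, 0.012], [0.4886, 0.0761, 0.012], [0.4677, -0.27, 0.012], [0.5589, -0.2787, 0.012]]
scene plate corners [[0.4945, 0.0662, 0.012], [0.4725, -0.2692, 0.012], [0.555, -0.2742, 0.012]]
cheek top line [[0.563, 0.0576, 0.07], [0.5041, 0.0569, 0.07]]
rests tips top [[0.5619, 0.0038, 0.054], [0.482, 0.0124, 0.054], [0.5568, -0.1017, 0.054], [0.4777, -0.0901, 0.054]]
rests tips scene [[0.5637, 0.0015, 0.054], [0.4977, 0.0025, 0.054], [0.5564, -0.1025, 0.054], [0.4907, -0.0998, 0.054]]
stop plate top [[0.5468, -0.206, 0.068], [0.4956, -0.2009, 0.068]]
can tops [[ 0.69169455 -0.08882538  0.13      ]
 [ 0.71003088 -0.22050784  0.13      ]] [[ 0.70698785 -0.06795809  0.13      ]
 [ 0.72697181 -0.20121659  0.13      ]]
```

View pics/t0b.png

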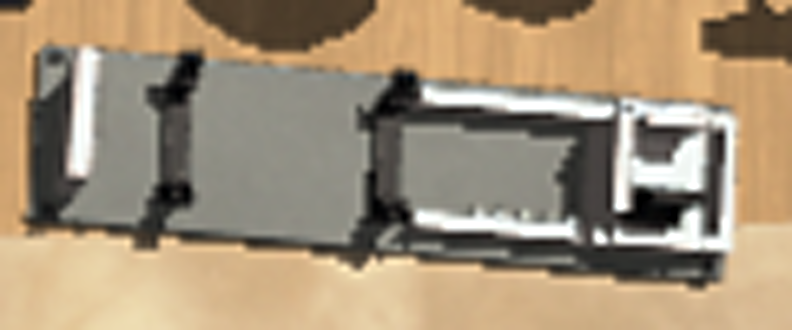

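View pics/s0b.png

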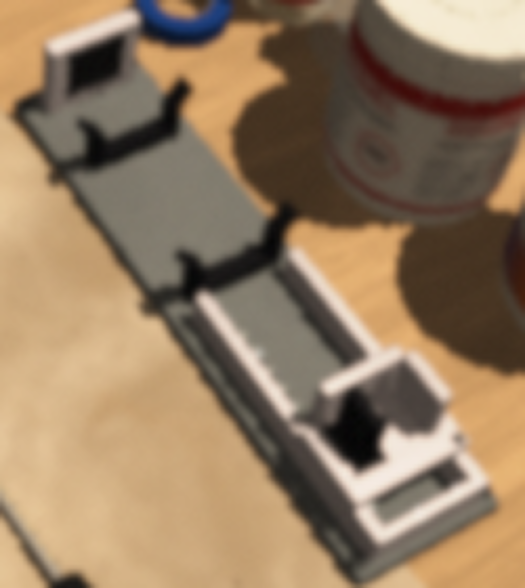

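```bash
python3 - <<'E'
from h import *
t=lambda u,v:(340+u/6.6,165+v/6.6)
s=lambda u,v:(335+u/4.2,210+v/4.2)
R=lambda n,p,z:print(ray(n,p,z)[:,:2].round(4).tolist())
print("rest tips top r105(up,low) r0");R("top",[t(188,64),t(175,195),t(405,86),t(392,212)],.054)
print("scene");R("scene",[s(178,88),s(92,130),s(287,211),s(188,259)],.054)
print("cheek top top, scene");R("top",[t(88,48),t(76,178)],.07);R("scene",[s(50,44),s(137,14)],.07)
print("stop top edge");R("top",[t(628,105),t(622,210)],.068);R("scene",[s(320,390),s(402,352)],.068)
print("upper plate edge top");
# upper-edge: for each column gray->wood transition by saturation
a=cv2.imread("pics/top0.png");S=cv2.cvtColor(a,cv2.COLOR_BGR2HSV)[:,:,1].astype(int)
pts=[]
for c in range(356,396):
    if 362<=c<=370: continue
    col=S[165:185,c]; d=np.diff(col); i=np.argmin(d)
    pts.append((c,165+i+.5))
pts=np.array(pts,float);print(pts[::4].tolist())
W=ray("top",pts,.012); l=cv2.fitLine(W[:,:2].astype(np.float32),cv2.DIST_HUBER,0,.01,.01).ravel();print(l,l[0]/l[1])
b=cv2.imread("pics/scene0.png");S=cv2.cvtColor(b,cv2.COLOR_BGR2HSV)[:,:,1].astype(int)
pts=[]
for r in range(255,335):
    c0=int(339+(r-236)*(418-339)/(347-236)); seg=S[r,c0-10:c0+12]; i=np.argmin(np.diff(seg)); pts.append((c0-10+i+.5,r))
pts=np.array(pts,float);print(pts[::8].tolist())
W=ray("scene",pts,.0); l=cv2.fitLine(W[:,:2].astype(np.float32),cv2.DIST_HUBER,0,.01,.01).ravel();print(l,l[0]/l[1])
E
```

```text
rest tips top r105(up,low) r0
[[0.5619, 0.0036], [0.4975, 0.0096], [0.5541, -0.102], [0.4921, -0.0952]]
scene
[[0.5607, 0.0025], [0.4981, 0.0026], [0.5575, -0.1016], [0.491, -0.0985]]
cheek top top, scene
[[0.5648, 0.054], [0.5018, 0.059]]
[[0.5064, 0.0603], [0.5658, 0.0533]]
stop top edge
[[0.5449, -0.2064], [0.4938, -0.2025]]
[[0.4923, -0.2013], [0.5418, -0.2064]]
upper plate edge top
[[356.0, 172.5], [360.0, 172.5], [373.0, 173.5], [377.0, 174.5], [381.0, 174.5], [385.0, 174.5], [389.0, 175.5], [393.0, 175.5]]
[ 0.06197515  0.9980777   0.57452637 -0.01890215] 0.062094517
[[352.5, 255.0], [357.5, 263.0], [363.5, 271.0], [369.5, 279.0], [375.5, 287.0], [380.5, 295.0], [386.5, 303.0], [392.5, 311.0], [398.5, 319.0], [404.5, 327.0]]
[ 0.06192078  0.9980811   0.4813812  -0.11924814] 0.062039826
```

```bash
python3 - <<'E'
from h import *
from scipy.spatial.transform import Rotation as Ro
s=robot.read_state();M=Ro.from_rotvec(s["orientation"]).as_matrix();print(M.round(4))
T=lambda u,v:(230+u/3.2,100+v/3.2)
S=lambda u,v:(290+u/2.8,140+v/2.8)
def tri(a,b):
    A=[]
    for n,uv in(("top",a),("scene",b)):
        p=P[n];Q=p["mtx"]@np.c_[p["R"],p["t"]];A.append(Q)
    X=cv2.triangulatePoints(A[0],A[1],np.array(a,float).reshape(2,1),np.array(b,float).reshape(2,1)).ravel();X=X[:3]/X[3]
    return X.round(4)
print("can1",tri(T(552,92),S(440,182)),"can2",tri(T(688,78),S(582,275)))
print("yellow cap",tri(T(319,55),S(291,15)),"white cap",tri(T(398,60),S(343,66)),"white2",tri(T(459,76),S(385,131)))
print("spool",tri(T(256,159),S(195,113)))
print("ends top",ray("top",[T(60,220),T(232,247)],.02)[:,:2],"scene",ray("scene",[S(51,50),S(117,143)],.02)[:,:2])
print("tri ends",tri(T(60,220),S(51,50)),tri(T(232,247),S(117,143)))
a=cv2.imread("pics/top0.png");b=cv2.imread("pics/scene0.png")
cv2.imwrite("pics/rol.png",np.hstack([cv2.resize(a[155:195,240:310],(560,320),interpolation=cv2.INTER_CUBIC),cv2.resize(b[148:202,295:345],(296,320),interpolation=cv2.INTER_CUBIC)])[:, :800])
for n,im,roi in(("top",a,(150,195,240,310)),("scene",b,(145,205,295,345))):
    m=cv2.inRange(cv2.cvtColor(im,cv2.COLOR_BGR2HSV),(0,170,90),(14,255,255))
    pts=cv2.findNonZero(m[roi[0]:roi[1],roi[2]:roi[3]]).reshape(-1,2)+[roi[2],roi[0]]
    W=ray(n,pts,.03)[:,:2].astype(np.float32);l=cv2.fitLine(W,cv2.DIST_L2,0,.01,.01).ravel();print(n,l,l[0]/l[1])
E
```

```text
[[-9.606e-01  2.781e-01 -6.000e-04]
 [ 2.781e-01  9.606e-01 -1.600e-03]
 [ 1.000e-04 -1.700e-03 -1.000e+00]]
can1 [ 0.6835 -0.0832  0.1549] can2 [ 0.7011 -0.2116  0.1563]
yellow cap [0.7017 0.1367 0.1814] white cap [0.7043 0.0632 0.1688] white2 [7.035e-01 7.000e-04 1.371e-01]
spool [0.6407 0.1925 0.0452]
ends top [[0.57775913 0.39007001]
 [0.55477447 0.21460133]] scene [[0.58004769 0.39453135]
 [0.56097509 0.21888847]]
tri ends [0.5769 0.3892 0.0247] [0.5553 0.2137 0.0262]
top [0.19008653 0.98176736 0.5670086  0.30467635] 0.19361667
scene [0.21981753 0.975541   0.5654233  0.30374563] 0.22532885
```

View pics/rol.png

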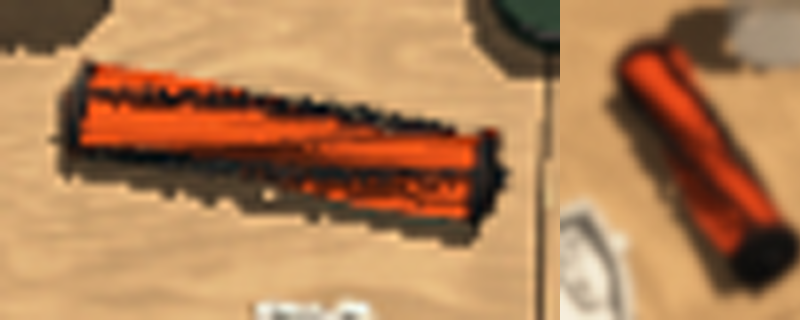

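The cradle origin comes out at about (0.524, -0.100) with yaw -3.5°. The roller is centred at about (0.567, 0.304) with its axis 8° off world y, and the stop travel is about 12 mm. First move: turn the tool and travel over the roller.

Call:
carry_out --commands '[[[0,0,0,6.82],[0,0,0,6.82],[0,0,0,6.82],[0,0,0,6.82],[0,0,0,6.82],[0,0,0,6.82],[0,0,0,6.82],[0,0,0,6.82],[0,0,0,6.82],[0,0,0,6.82],[0,0,0,6.82],[0,0,0,6.82]]]' --claw 9.3

```text
t: 1.1
tool_pos: [0.1667, 0.576, 0.232]
orientation: [2.376, 2.054, -0.002]
force: [-0.9, 0.3, 0.8]
opening: 0.0929
```

Call:
carry_out --commands '[[[-1.5,3.1,0,0],[-1.5,3.1,0,0],[-1.5,3.1,0,0],[-1.5,3.1,0,0],[-1.5,3.1,0,0],[-1.5,3.1,0,0],[-1.5,3.1,0,0],[-1.5,3.1,0,0],[-1.5,3.1,0,0],[-1.5,3.1,0,0],[-1.5,3.1,0,0],[-1.5,3.1,0,0],[-1.5,3.1,0,0],[-1.5,3.1,0,0],[0,0,0,0],[0,0,0,0]]]'

```text
t: 2.43
tool_pos: [0.5683, 0.3065, 0.2315]
orientation: [-2.374, -2.057, 0.003]
force: [0.1, -0.0, 0.0]
opening: 0.0931
```

```bash
cat >> h.py <<'E'
from scipy.spatial.transform import Rotation as Ro
def to(x,y,ang,z=None):
    s=robot.read_state();M=Ro.from_rotvec(s["orientation"]).as_matrix();p=s["tool_pos"]
    a=np.degrees(np.arctan2(M[1,1],M[0,1]))
    d=np.array([x,y,p[2] if z is None else z])-p
    print("t",s["t"],"p",p.round(4),"ang",a.round(2),"zax",M[:,2].round(3),"F",s["force"].round(1),"open",round(s["opening"],4),"roll",round(a-ang,2),"shift now cm",(M.T@d*100).round(2))
    c,q=np.cos(np.radians(ang)),np.sin(np.radians(ang))
    M2=np.array([[-q,c,0],[c,q,0],[0,0,-1.]])
    print("shift after roll cm",(M2.T@d*100).round(2))
E
python3 - <<'E'
from h import *
to(.567,.304,-8,.02)
cv2.imwrite("pics/t1.png",cv2.resize(robot.read_camera("top")[120:220,220:340,::-1],None,fx=6,fy=6,interpolation=cv2.INTER_CUBIC))
E
```

```text
t 2.4333 p [0.5683 0.3065 0.2315] ang -8.17 zax [-0.002 -0.001 -1.   ] F [ 0.1 -0.   0. ] open 0.0931 roll -0.17 shift now cm [-0.24 -0.07 21.15]
shift after roll cm [-0.26 -0.1  21.15]
```

View pics/t1.png

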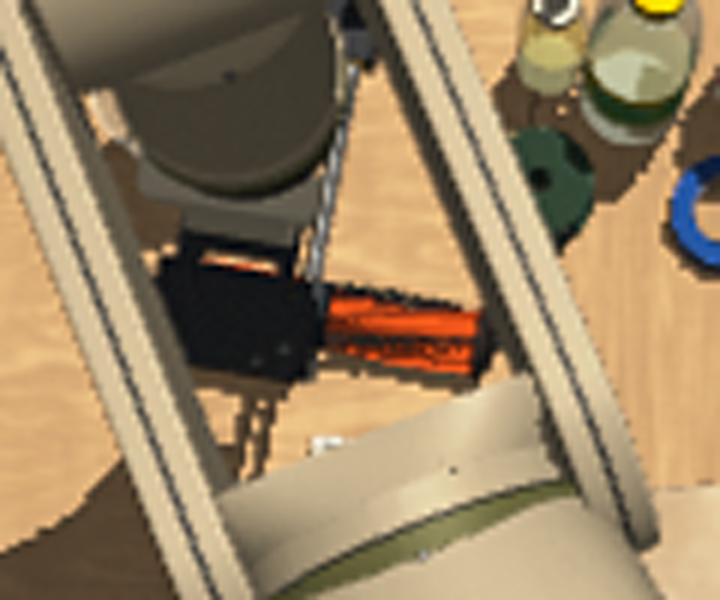

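The gripper is centred over the roller and the jaws run across it. Now descend and grip.

Call:
carry_out --commands '[[[-0.25,-0.1,2.5,-0.17],[0,0,3,0],[0,0,3,0],[0,0,3,0],[0,0,3,0],[0,0,2.5,0],[0,0,2,0],[0,0,1,0],[0,0,0.6,0],[0,0,0.3,0],[0,0,0,0]]]'

```text
t: 3.4
tool_pos: [0.5662, 0.3064, 0.0242]
orientation: [2.367, 2.065, 0.001]
force: [0.5, -0.3, 0.2]
opening: 0.0927
```

Call:
carry_out --commands '[[[0,0,0,0],[0,0,0,0],[0,0,0,0],[0,0,0,0],[0,0,0,0],[0,0,0,0],[0,0,0,0],[0,0,0,0],[0,0,0,0],[0,0,0,0]]]' --claw 2.5 --grip_force 20

```text
t: 4.23
tool_pos: [0.5661, 0.3057, 0.0236]
orientation: [-2.368, -2.065, 0.0]
force: [0.4, 0.0, -0.4]
opening: 0.0372
```

Call:
carry_out --commands '[[[0,0,-0.5,0],[0,0,-1.5,0],[0,0,-2.5,0],[0,0,-2.5,0],[0,0,-2.5,0],[0,0,-2.5,0],[0,0,-2.5,0],[0,0,-1.5,0],[0,0,0,0]]]'

```text
t: 4.98
tool_pos: [0.5686, 0.3069, 0.1905]
orientation: [2.366, 2.063, 0.014]
force: [0.3, 0.3, -0.1]
opening: 0.0366
```

```bash
python3 - <<'E'
from h import *
to(.5265,-.0575,-3.55)
cv2.imwrite("pics/s2.png",cv2.resize(robot.read_camera("scene")[70:230,220:420,::-1],None,fx=4,fy=3.7,interpolation=cv2.INTER_CUBIC))
E
```

```text
t 4.9833 p [0.5686 0.3069 0.1905] ang -7.81 zax [ 0.008  0.004 -1.   ] F [ 0.3  0.3 -0.1] open 0.0366 roll -4.26 shift now cm [-36.67   0.78  -0.17]
shift after roll cm [-36.63  -1.95   0.  ]
```

View pics/s2.png

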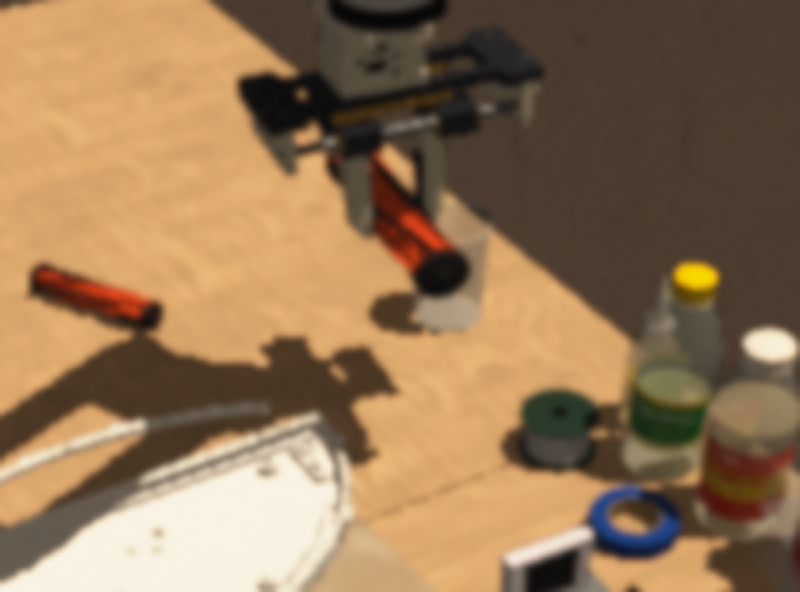

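Roller is held at 37 mm opening, hanging level, with its near end at (442,272) in the crop. Next I'll check the grip offset along the roller and travel to the cradle.

Call:
carry_out --commands '[[[-1,-0.15,0,-2.1],[-2,-0.15,0,-2.16],[-3,-0.15,0,0],[-3,-0.15,0,0],[-3,-0.15,0,0],[-3,-0.15,0,0],[-3,-0.15,0,0],[-3,-0.15,0,0],[-3,-0.15,0,0],[-3,-0.15,0,0],[-3,-0.15,0,0],[-3,-0.15,0,0],[-2.6,-0.1,0,0],[-1,0,0,0],[0,0,0,0],[0,0,0,0]]]'

```text
t: 6.37
tool_pos: [0.5224, -0.0577, 0.1827]
orientation: [-2.289, -2.149, 0.001]
force: [0.0, 0.2, -1.4]
opening: 0.037
```

```bash
python3 - <<'E'
from h import *
print("near end before move", ray("scene",[220+442/4,70+272/3.7],.187))
to(.5265,-.0575,-3.55,.048)
for n in("scene","top"):
    cv2.imwrite(f"pics/{n}3.png",robot.read_camera(n)[:,:,::-1])
a=cv2.imread("pics/scene3.png")
cv2.imwrite("pics/s3.png",cv2.resize(a[120:350,290:490],None,fx=3.2,fy=2.6,interpolation=cv2.INTER_CUBIC))
b=cv2.imread("pics/top3.png")
cv2.imwrite("pics/t3.png",cv2.resize(b[120:220,310:470],None,fx=5,fy=5,interpolation=cv2.INTER_CUBIC))
E
```

```text
near end before move [[0.55908641 0.22510778 0.187     ]]
t 6.3667 p [ 0.5224 -0.0577  0.1827] ang -3.63 zax [-0.002  0.001 -1.   ] F [ 0.   0.2 -1.4] open 0.037 roll -0.08 shift now cm [ 0.04  0.43 13.47]
shift after roll cm [ 0.05  0.41 13.47]
```

View pics/s3.png

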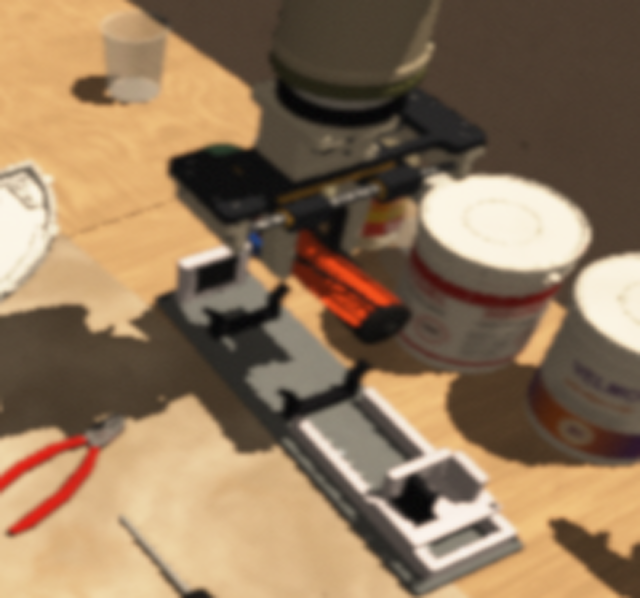

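View pics/t3.png

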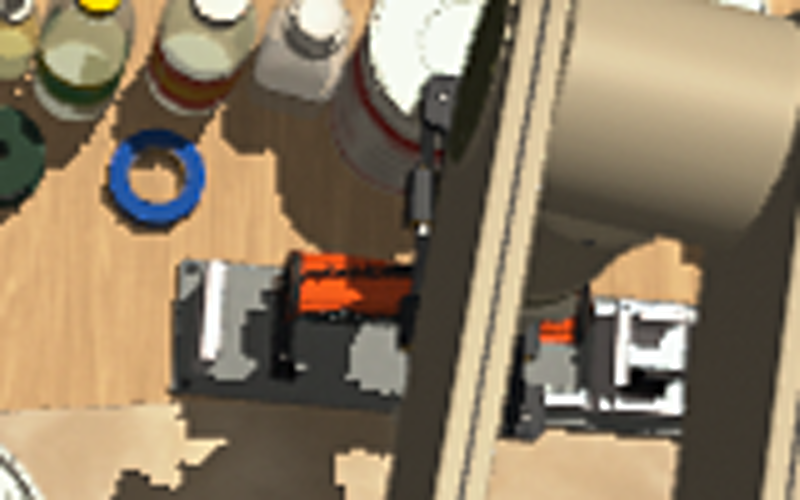

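```bash
python3 - <<'E'
from h import *
print(ray("top",[(310+292/5,120+284/5)],.179), ray("scene",[(290+388/3.2,120+323/2.6)],.179))
print("top right orange end", ray("top",[(310+577/5,120+330/5)],.179))
# predicted seated ends
E
```

```text
[[0.52859139 0.02235575 0.179     ]] [[ 0.5209255 -0.1418834  0.179    ]]
top right orange end [[ 0.50640914 -0.14176954  0.179     ]]
```

Call:
carry_out --commands '[[[0.05,0.2,1,0],[0,0.2,2,0],[0,0,2,0],[0,0,2,0],[0,0,1.5,0],[0,0,1,0],[0,0,0,0],[0,0,0,0]]]'

```text
t: 7.13
tool_pos: [0.5266, -0.0571, 0.088]
orientation: [-2.287, -2.152, 0.001]
force: [0.6, 0.3, -0.8]
opening: 0.0369
```

```bash
python3 - <<'E'
from h import *
to(.5266,-.0576,-3.55,.048)
for n in("scene","top"):
    cv2.imwrite(f"pics/{n}4.png",robot.read_camera(n)[:,:,::-1])
a=cv2.imread("pics/scene4.png")
cv2.imwrite("pics/s4.png",cv2.resize(a[190:300,320:440],None,fx=5.4,fy=5.4,interpolation=cv2.INTER_CUBIC))
b=cv2.imread("pics/top4.png")
cv2.imwrite("pics/t4.png",cv2.resize(b[150:220,330:460],None,fx=6,fy=6,interpolation=cv2.INTER_CUBIC))
E
```

```text
t 7.1333 p [ 0.5266 -0.0571  0.088 ] ang -3.5 zax [-0.001  0.    -1.   ] F [ 0.6  0.3 -0.8] open 0.0369 roll 0.05 shift now cm [-0.06  0.    4.  ]
shift after roll cm [-0.05 -0.    4.  ]
```

View pics/s4.png

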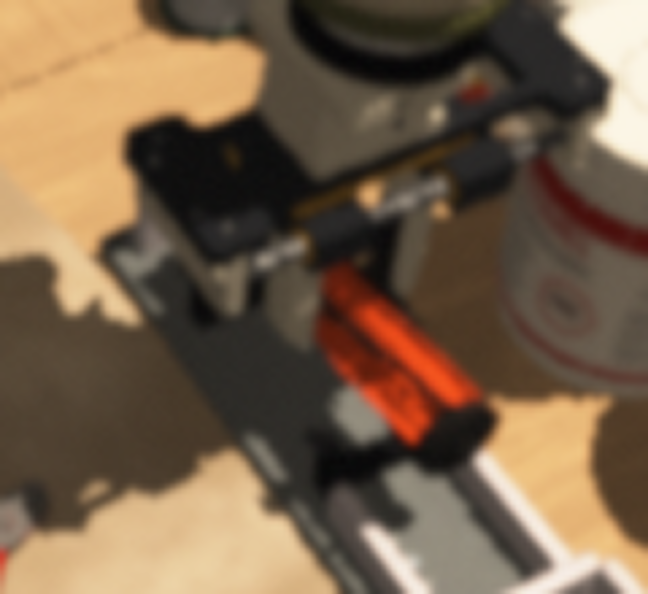

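View pics/t4.png

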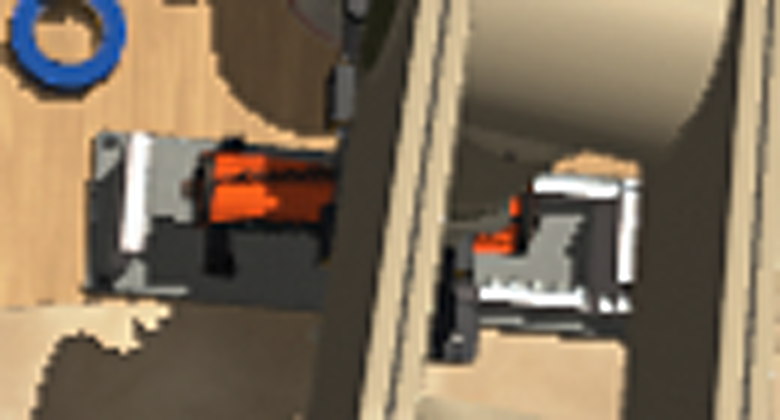

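```bash
python3 - <<'E'
from h import *
print("axle tip,end mid", ray("top",[(330+188/6,150+187/6),(330+208/6,150+187/6)],.084))
print("right end black tip", ray("top",[(330+530/6,150+222/6)],.084))
print("scene end mid", ray("scene",[(320+460/5.4,190+432/5.4)],.084))
print("orange upper/lower edges",ray("top",[(330+240/6,150+150/6),(330+215/6,150+224/6)],.084))
E
```

```text
axle tip,end mid [[0.5342451  0.03028357 0.084     ]
 [0.53453853 0.01989709 0.084     ]]
right end black tip [[ 0.52078991 -0.14792394  0.084     ]]
scene end mid [[ 0.52581231 -0.13899417  0.084     ]]
orange upper/lower edges [[0.55455732 0.0033448  0.084     ]
 [0.51519295 0.01615095 0.084     ]]
```

Call:
carry_out --commands '[[[0,-0.1,0.8,0],[0,0,0.8,0],[0,0,0.7,0],[0,0,0.6,0],[0,0,0.4,0],[0,0,0.2,0],[0,0,0,0],[0,0,0,0]]]'

```text
t: 7.9
tool_pos: [0.526, -0.0578, 0.0536]
orientation: [-2.289, -2.151, 0.0]
force: [0.0, 0.4, -0.8]
opening: 0.0368
```

```bash
python3 - <<'E'
from h import *
to(.5266,-.0576,-3.55,.048)
for n in("scene","top"):
    cv2.imwrite(f"pics/{n}5.png",robot.read_camera(n)[:,:,::-1])
a=cv2.imread("pics/scene5.png")
cv2.imwrite("pics/s5.png",cv2.resize(a[190:300,320:440],None,fx=5.4,fy=5.4,interpolation=cv2.INTER_CUBIC))
E
```

```text
t 7.9 p [ 0.526  -0.0578  0.0536] ang -3.56 zax [-0.  0. -1.] F [ 0.   0.4 -0.8] open 0.0368 roll -0.01 shift now cm [0.02 0.06 0.56]
shift after roll cm [0.02 0.06 0.56]
```

View pics/s5.png

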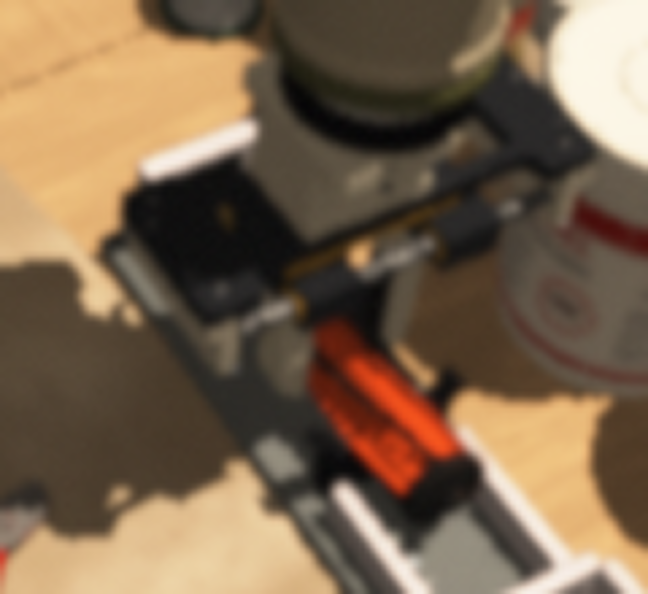

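No contact forces, and the roller is between the rest tips. I'll lower the last 6 mm and check the force before letting go.

Call:
carry_out --commands '[[[0,0,0.3,0],[0,0,0.2,0],[0,0,0.1,0],[0,0,0,0]]]'

```text
t: 8.33
tool_pos: [0.526, -0.0577, 0.0476]
orientation: [-2.289, -2.151, 0.0]
force: [-0.1, -0.2, -1.2]
opening: 0.0368
```

Call:
carry_out --commands '[[[0,0,0.1,0],[0,0,0.1,0],[0,0,0,0]]]'

```text
t: 8.58
tool_pos: [0.5262, -0.0578, 0.0475]
orientation: [2.289, 2.152, -0.0]
force: [-8.2, 1.4, 17.9]
opening: 0.0371
```

The contact height (TCP z 0.0475) matches the rest floor, so I'm releasing.

Call:
carry_out --commands '[[[0,0,-0.15,0],[0,0,0,0],[0,0,0,0],[0,0,0,0],[0,0,0,0],[0,0,0,0]]]' --claw 6.5

```text
t: 9.08
tool_pos: [0.5258, -0.0577, 0.0469]
orientation: [-2.289, -2.151, 0.0]
force: [0.0, -0.5, -0.2]
opening: 0.0645
```

Call:
carry_out --commands '[[[0,0,-0.5,0],[0,0,-1,0],[0,0,-2,0],[0,0,-3,0],[0,0,-3,0],[0,0,-2,0],[-4,-0.25,0,0],[-4,-0.25,0,0],[-4,-0.2,0,0],[-4,0,0,0],[-2,0,0,0],[0,0,0,0],[0,0,0,0]]]' --claw 6.5

```text
t: 10.17
tool_pos: [0.5077, -0.238, 0.163]
orientation: [2.292, 2.148, 0.001]
force: [-0.3, 0.2, -0.2]
opening: 0.0649
```

```bash
python3 - <<'E'
from h import *
to(.518,-.229,-3.55,.062)
for n in("scene","top"):
    cv2.imwrite(f"pics/{n}6.png",robot.read_camera(n)[:,:,::-1])
a=cv2.imread("pics/scene6.png")
cv2.imwrite("pics/s6.png",cv2.resize(a[200:350,320:490],None,fx=4.2,fy=3.9,interpolation=cv2.INTER_CUBIC))
b=cv2.imread("pics/top6.png")
cv2.imwrite("pics/t6.png",cv2.resize(b[150:220,330:460],None,fx=6,fy=6,interpolation=cv2.INTER_CUBIC))
E
```

```text
t 10.1667 p [ 0.5077 -0.238   0.163 ] ang -3.7 zax [ 0.001 -0.    -1.   ] F [-0.3  0.2 -0.2] open 0.0649 roll -0.15 shift now cm [ 0.96  0.96 10.1 ]
shift after roll cm [ 0.96  0.97 10.1 ]
```

View pics/s6.png

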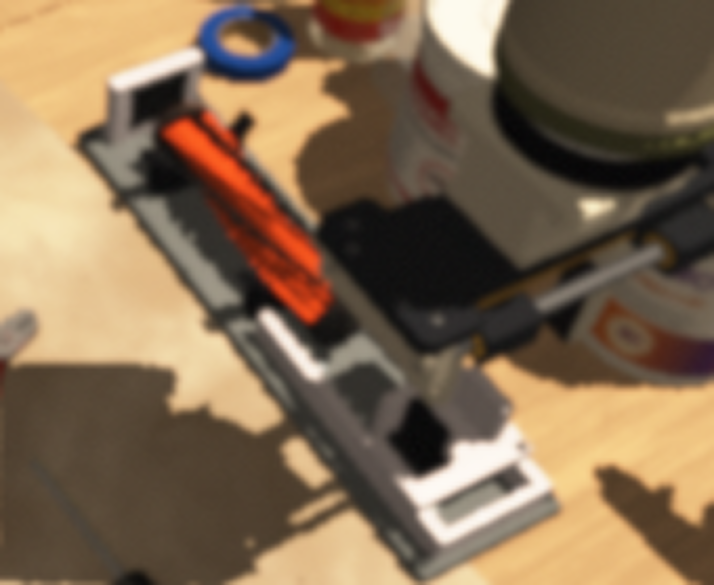

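View pics/t6.png

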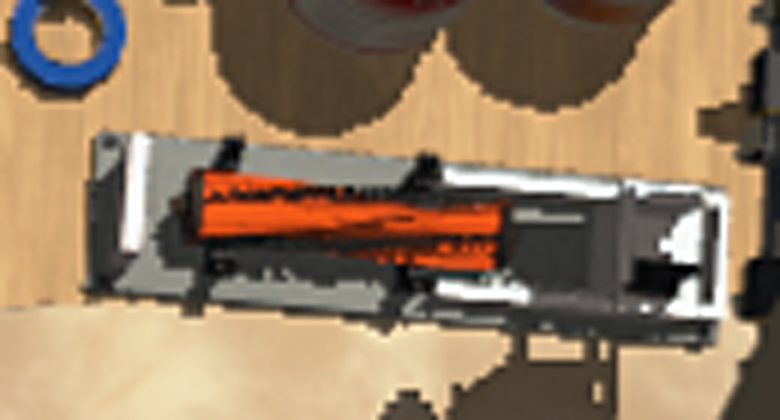

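```bash
python3 - <<'E'
from h import *
t=lambda u,v:(340+u/6.6,165+v/6.6)
s=lambda u,v:(335+u/4.2,210+v/4.2)
print("tab black top ext", ray("top",[t(632,212),t(680,212)],.08)[:,:2])
b=cv2.imread("pics/scene0.png");a=cv2.imread("pics/top0.png")
cv2.imwrite("pics/s0c.png",cv2.resize(b[285:345,400:455],None,fx=10,fy=10,interpolation=cv2.INTER_CUBIC)[:600])
cv2.imwrite("pics/t0c.png",cv2.resize(a[172:212,420:460],None,fx=14,fy=14,interpolation=cv2.INTER_CUBIC))
E
```

```text
tab black top ext [[ 0.49100415 -0.20335848]
 [ 0.49161821 -0.2262713 ]]
```

View pics/s0c.png

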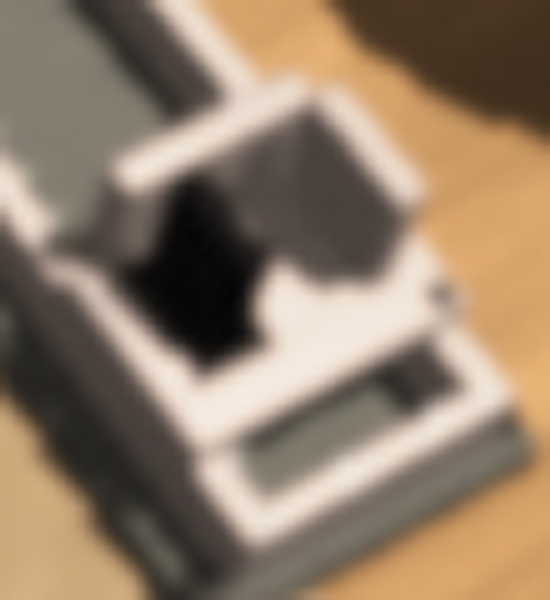

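View pics/t0c.png

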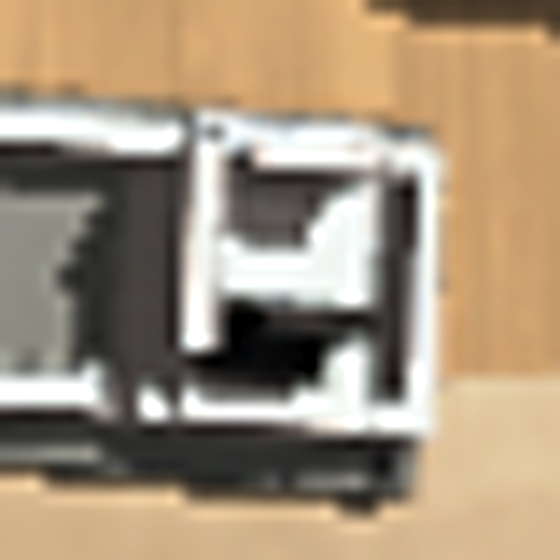

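```bash
python3 - <<'E'
from h import *
t=lambda u,v:(420+u/14,172+v/14)
s=lambda u,v:(400+u/10,285+v/10)
print("alum ear top", ray("top",[t(250,152),t(385,160)],.08)[:,:2].round(4).tolist(), "scene",ray("scene",[s(328,98),s(415,195)],.08)[:,:2].round(4).tolist())
print("tab", ray("top",[t(228,345),t(325,360)],.08)[:,:2].round(4).tolist(),"scene",ray("scene",[s(195,185),s(258,265)],.08)[:,:2].round(4).tolist())
print("stop rim",ray("top",[t(203,120),t(198,350)],.068)[:,:2].round(4).tolist(),ray("scene",[s(125,175),s(295,85)],.068)[:,:2].round(4).tolist())
print("stop face edge(left)",ray("top",[t(186,350)],.068)[:,:2].round(4).tolist())
E
```

```text
alum ear top [[0.5364, -0.211], [0.5355, -0.2415]] scene [[0.5367, -0.2146], [0.5362, -0.2404]]
tab [[0.4926, -0.2051], [0.4898, -0.2268]] scene [[0.4996, -0.2156], [0.4983, -0.2356]]
stop rim [[0.5459, -0.2044], [0.4932, -0.2021]] [[0.4952, -0.2021], [0.5401, -0.2045]]
stop face edge(left) [[0.4931, -0.1994]]
```

Stop ears are located: the fixed ear top is at about (0.536, -0.227) and the tab outer side is at about x = 0.492. The pinch point with the tab pressed in is about (0.519, -0.228), and the travel now is about 13 mm.

Call:
carry_out --commands '[[[0.5,0.5,0,-0.15],[0.55,0.55,1,0],[0,0,2,0],[0,0,1.5,0],[0,0,0.5,0],[0,0,0,0],[0,0,0,0]]]'

```text
t: 10.85
tool_pos: [0.5192, -0.2262, 0.112]
orientation: [-2.285, -2.155, 0.0]
force: [-0.2, -0.0, 0.1]
opening: 0.0652
```

```bash
python3 - <<'E'
from h import *
to(.519,-.228,-3.55,.062)
for n in("scene","top"):
    cv2.imwrite(f"pics/{n}7.png",robot.read_camera(n)[:,:,::-1])
a=cv2.imread("pics/scene7.png")
cv2.imwrite("pics/s7.png",cv2.resize(a[230:350,360:490],None,fx=5,fy=4.9,interpolation=cv2.INTER_CUBIC))
E
```

```text
t 10.85 p [ 0.5192 -0.2262  0.112 ] ang -3.34 zax [-0.  0. -1.] F [-0.2 -0.   0.1] open 0.0652 roll 0.21 shift now cm [-0.18 -0.01  5.  ]
shift after roll cm [-0.18 -0.01  5.  ]
```

View pics/s7.png

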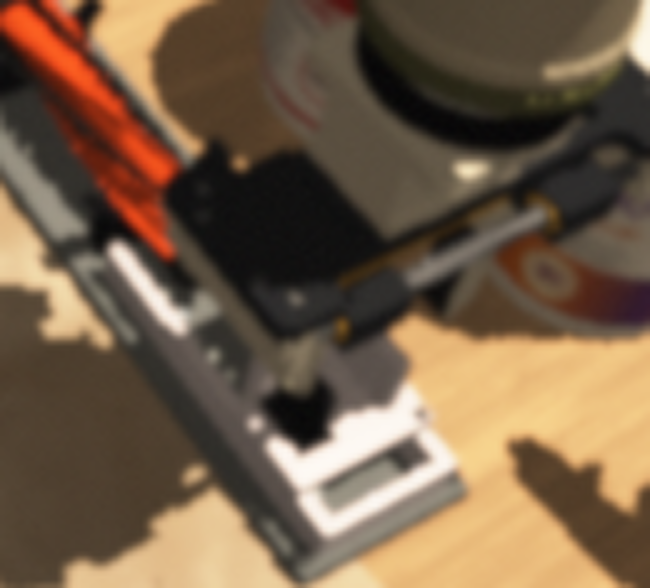

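Call:
carry_out --commands '[[[-0.1,0,0.5,0],[-0.08,0,1,0],[0,0,1,0],[0,0,1,0],[0,0,0.8,0],[0,0,0.5,0],[0,0,0.2,0],[0,0,0,0],[0,0,0,0]]]' --claw 7

```text
t: 11.7
tool_pos: [0.519, -0.229, 0.0623]
orientation: [2.286, 2.154, 0.0]
force: [1.0, -0.8, -0.4]
opening: 0.0699
```

```bash
python3 - <<'E'
from h import *
to(.519,-.228,-3.55,.062)
for n in("scene","top"):
    cv2.imwrite(f"pics/{n}8.png",robot.read_camera(n)[:,:,::-1])
a=cv2.imread("pics/scene8.png")
cv2.imwrite("pics/s8.png",cv2.resize(a[230:350,360:490],None,fx=5,fy=4.9,interpolation=cv2.INTER_CUBIC))
b=cv2.imread("pics/top8.png")
cv2.imwrite("pics/t8.png",cv2.resize(b[160:220,400:490],None,fx=8,fy=8,interpolation=cv2.INTER_CUBIC))
E
```

```text
t 11.7 p [ 0.519  -0.229   0.0623] ang -3.41 zax [ 0. -0. -1.] F [ 1.  -0.8 -0.4] open 0.0699 roll 0.14 shift now cm [ 0.1  -0.    0.03]
shift after roll cm [ 0.1  -0.    0.03]
```

View pics/s8.png

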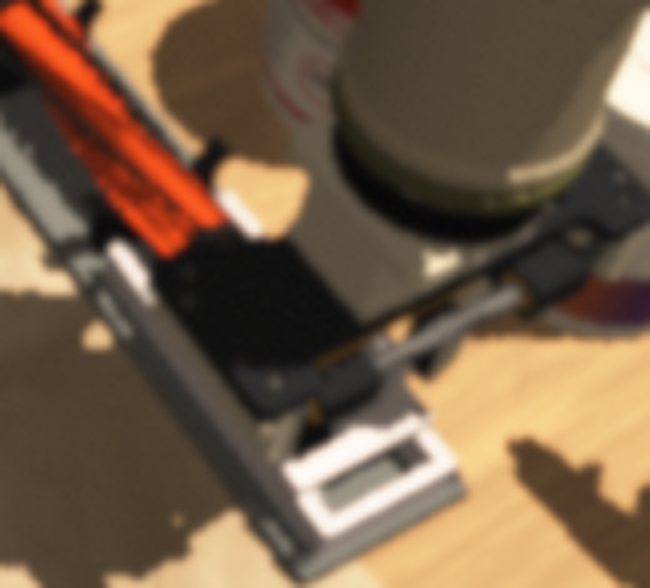

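View pics/t8.png

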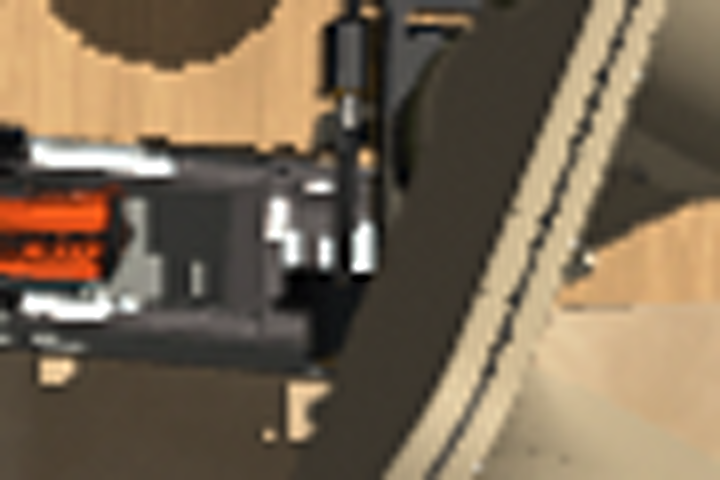

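Fingers straddle the ears with no contact. Squeezing now at 30 N.

Call:
carry_out --commands '[[[0,0,0,0],[0,0,0,0],[0,0,0,0],[0,0,0,0],[0,0,0,0],[0,0,0,0],[0,0,0,0],[0,0,0,0]]]' --claw 3.5 --grip_force 30

```text
t: 12.47
tool_pos: [0.52, -0.2291, 0.0623]
orientation: [2.284, 2.153, 0.002]
force: [8.3, -1.8, -5.8]
opening: 0.0403
```

Opening is 40 mm, so the tab is fully in. Sliding.

Call:
carry_out --commands '[[[0.2,0.1,0,0],[0.4,0,0,0],[0.5,0,0,0],[0.5,0,0,0],[0.5,0,0,0],[0.5,0,0,0],[0.5,0,0,0],[0.5,0,0,0],[0.5,0,0,0],[0.4,0,0,0],[0.3,0,0,0],[0.2,0,0,0],[0,0,0,0],[0,0,0,0]]]'

```text
t: 13.63
tool_pos: [0.5233, -0.1782, 0.0622]
orientation: [2.286, 2.155, 0.002]
force: [5.6, -0.8, -2.4]
opening: 0.04
```

```bash
python3 - <<'E'
from h import *
to(.5237,-.1617,-3.55,.062)
a=robot.read_camera("scene")[:,:,::-1].copy();b=robot.read_camera("top")[:,:,::-1].copy()
cv2.imwrite("pics/s9.png",cv2.resize(a[200:350,320:490],None,fx=4.2,fy=3.9,interpolation=cv2.INTER_CUBIC))
cv2.imwrite("pics/t9.png",cv2.resize(b[150:220,330:460],None,fx=6,fy=6,interpolation=cv2.INTER_CUBIC))
E
```

```text
t 13.6333 p [ 0.5233 -0.1782  0.0622] ang -3.37 zax [ 0.001  0.    -1.   ] F [ 5.6 -0.8 -2.4] open 0.04 roll 0.18 shift now cm [ 1.65 -0.06  0.02]
shift after roll cm [ 1.65 -0.06  0.02]
```

View pics/s9.png

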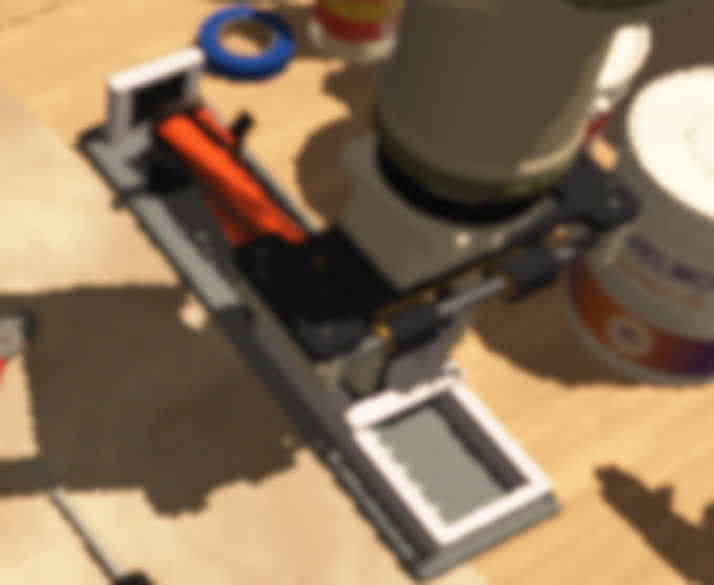

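View pics/t9.png

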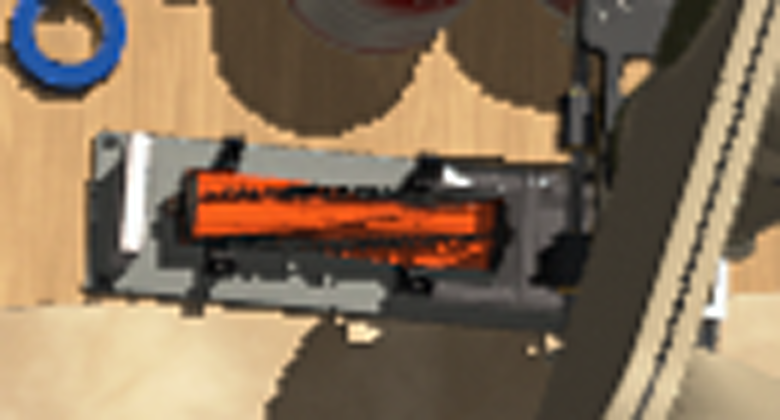

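The stop travels with the gripper and the roller has begun moving. Continuing slowly, watching Fy.

Call:
carry_out --commands '[[[0.3,-0.05,0,0],[0.3,0,0,0],[0.3,0,0,0],[0.2,0,0,0],[0.1,0,0,0],[0,0,0,0],[0,0,0,0]]]'

```text
t: 14.32
tool_pos: [0.524, -0.1664, 0.0622]
orientation: [2.285, 2.154, 0.002]
force: [8.4, -1.3, -5.0]
opening: 0.04
```

Call:
carry_out --commands '[[[0.1,0,0,0],[0.1,0,0,0],[0,0,0,0]]]'

```text
t: 14.57
tool_pos: [0.5241, -0.1646, 0.0622]
orientation: [2.285, 2.154, 0.002]
force: [8.2, -2.7, -5.5]
opening: 0.0401
```

Call:
carry_out --commands '[[[0.1,0,0,0],[0,0,0,0],[0,0,0,0]]]'

```text
t: 14.82
tool_pos: [0.5242, -0.1637, 0.0623]
orientation: [2.285, 2.154, 0.002]
force: [9.7, -3.5, -5.4]
opening: 0.0401
```

Call:
carry_out --commands '[[[0.1,0,0,0],[0,0,0,0],[0,0,0,0]]]'

```text
t: 15.07
tool_pos: [0.5242, -0.1636, 0.0622]
orientation: [2.284, 2.153, 0.0]
force: [8.6, -6.9, -7.2]
opening: 0.0401
```

Call:
carry_out --commands '[[[0.1,0,0,0],[0,0,0,0],[0,0,0,0]]]'

```text
t: 15.32
tool_pos: [0.5242, -0.1635, 0.0623]
orientation: [2.284, 2.151, -0.001]
force: [7.9, -12.0, -7.5]
opening: 0.0403
```

The roller met the cheek at TCP y ≈ -0.1636, where the force rose while the position stayed put. I'll relieve the push slightly and check.

Call:
carry_out --commands '[[[-0.15,0,0,0],[-0.1,0,0,0],[0,0,0,0],[0,0,0,0]]]'

```text
t: 15.65
tool_pos: [0.5242, -0.1639, 0.0623]
orientation: [2.285, 2.154, 0.003]
force: [9.2, 0.0, -5.0]
opening: 0.0404
```

Call:
carry_out --commands '[[[0,0,0,0],[0,0,0,0],[0,0,0,0],[0,0,0,0],[0,0,0,0],[0,0,0,0]]]' --claw 7

```text
t: 16.15
tool_pos: [0.5233, -0.1644, 0.0622]
orientation: [2.286, 2.154, 0.0]
force: [0.4, -0.6, -0.9]
opening: 0.0693
```

Call:
carry_out --commands '[[[0,0,-0.3,0],[0,0,-1,0],[0,0,-2,0],[0,0,-3,0],[0,0,-3,0],[0,0,-3,0],[0,0,-3,0],[0,-4,0,0],[0,-4,0,0],[0,-4,0,0],[0,-2,0,0],[0,0,0,0],[0,0,0,0]]]'

```text
t: 17.23
tool_pos: [0.3833, -0.1565, 0.2164]
orientation: [2.286, 2.151, 0.001]
force: [0.2, 0.2, 0.6]
opening: 0.0702
```

```bash
python3 - <<'E'
from h import *
to(.5237,-.1617,-3.55,.062)
a=robot.read_camera("scene")[:,:,::-1].copy();b=robot.read_camera("top")[:,:,::-1].copy()
cv2.imwrite("pics/scene10.png",a);cv2.imwrite("pics/top10.png",b)
cv2.imwrite("pics/s10.png",cv2.resize(a[200:350,320:490],None,fx=4.2,fy=3.9,interpolation=cv2.INTER_CUBIC))
cv2.imwrite("pics/t10.png",cv2.resize(b[150:220,330:460],None,fx=6,fy=6,interpolation=cv2.INTER_CUBIC))
E
```

```text
t 17.2333 p [ 0.3833 -0.1565  0.2164] ang -3.47 zax [ 0.003 -0.001 -1.   ] F [0.2 0.2 0.6] open 0.0702 roll 0.08 shift now cm [ 0.35 14.   15.48]
shift after roll cm [ 0.35 14.04 15.44]
```

View pics/s10.png

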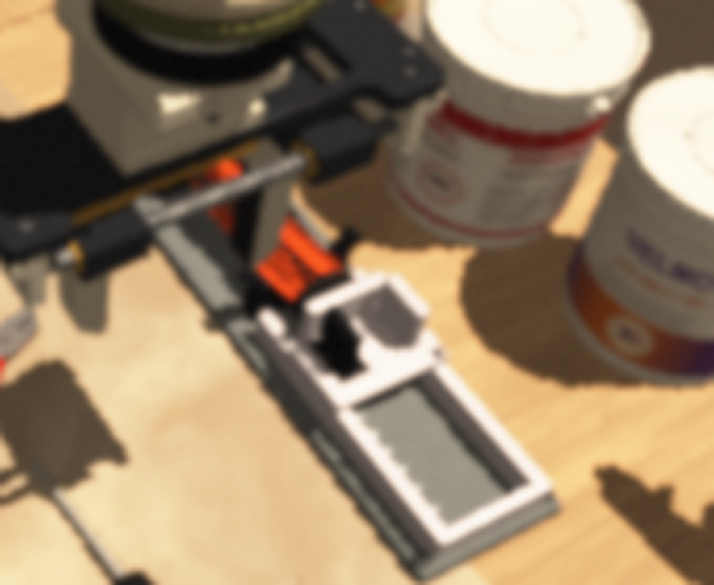

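View pics/t10.png

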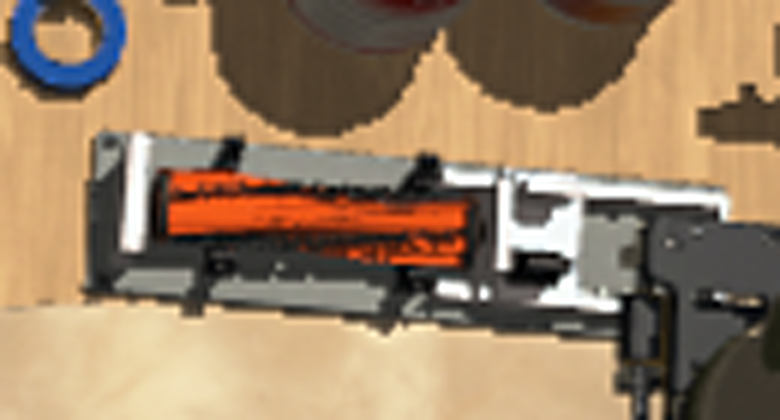

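The roller sits between the cheek (145,190) and the stop (503,220), with the stop closed up. Next I'll check that the tab is out by comparing with the initial ear geometry.

```bash
python3 - <<'E'
import cv2,numpy as np
b0=cv2.imread("pics/scene0.png");b=cv2.imread("pics/scene10.png");a0=cv2.imread("pics/top0.png");a=cv2.imread("pics/top10.png")
z=lambda im,r,c,h,w,f:cv2.resize(im[r:r+h,c:c+w],None,fx=f,fy=f,interpolation=cv2.INTER_CUBIC)
cv2.imwrite("pics/cmp_s.png",np.hstack([z(b0,285,405,45,45,8),z(b,265,388,45,45,8)]))
cv2.imwrite("pics/cmp_t.png",np.hstack([z(a0,175,425,33,33,12),z(a,172,405,33,33,12)]))
E
```

```text
(no output)
```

View pics/cmp_s.png

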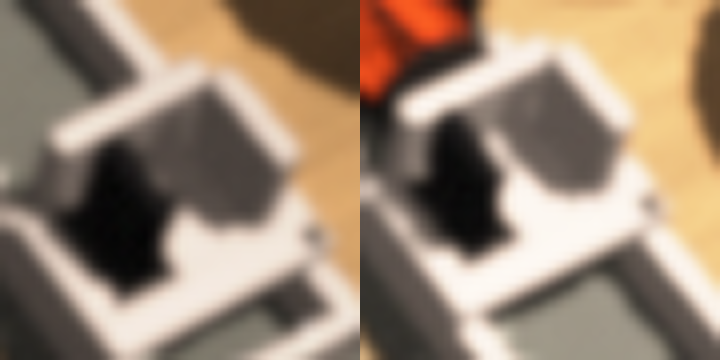

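View pics/cmp_t.png

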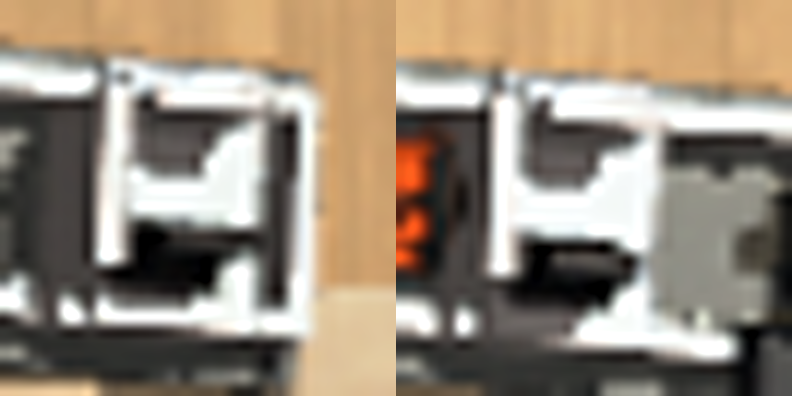

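The tab looks out, but the arm's shadow confuses the comparison. I'll move the arm away and re-measure.

Call:
carry_out --commands '[[[3,-0.5,-2,0],[4,-0.5,0,0],[4,0,0,0],[4,0,0,0],[4,0,0,0],[4,0,0,0],[4,0,0,0],[4,0,0,0],[4,0,0,0],[4,0,0,0],[4,0,0,0],[4,0,0,0],[0,0,0,0],[0,0,0,0]]]'

```text
t: 18.5
tool_pos: [0.401, 0.316, 0.234]
orientation: [-2.281, -2.159, 0.004]
force: [0.5, -0.6, 0.4]
opening: 0.0699
```

```bash
python3 - <<'E'
from h import *
to(.5,.3,-3.5)
b=robot.read_camera("scene")[:,:,::-1].copy();a=robot.read_camera("top")[:,:,::-1].copy()
cv2.imwrite("pics/scene11.png",b);cv2.imwrite("pics/top11.png",a)
b0=cv2.imread("pics/scene0.png");a0=cv2.imread("pics/top0.png")
z=lambda im,r,c,h,w,f:cv2.resize(im[r:r+h,c:c+w],None,fx=f,fy=f,interpolation=cv2.INTER_CUBIC)
cv2.imwrite("pics/cmp2.png",np.vstack([np.hstack([z(b0,285,405,36,45,8),z(b,265,388,36,45,8)]),np.hstack([z(a0,175,425,32,40,9),z(a,172,405,32,40,9)])]))
cv2.imwrite("pics/full11.png",np.vstack([z(a,140,300,80,180,4.4)[:, :792],z(b,210,335,60,180,4)[:200,:720].copy() if 0 else np.zeros((1,792,3),np.uint8)]))
E
```

```text
t 18.5 p [0.401 0.316 0.234] ang -3.16 zax [-0.002 -0.001 -1.   ] F [ 0.5 -0.6  0.4] open 0.0699 roll 0.34 shift now cm [-1.05  9.97 -0.02]
shift after roll cm [-0.99  9.98  0.  ]
```

View pics/cmp2.png

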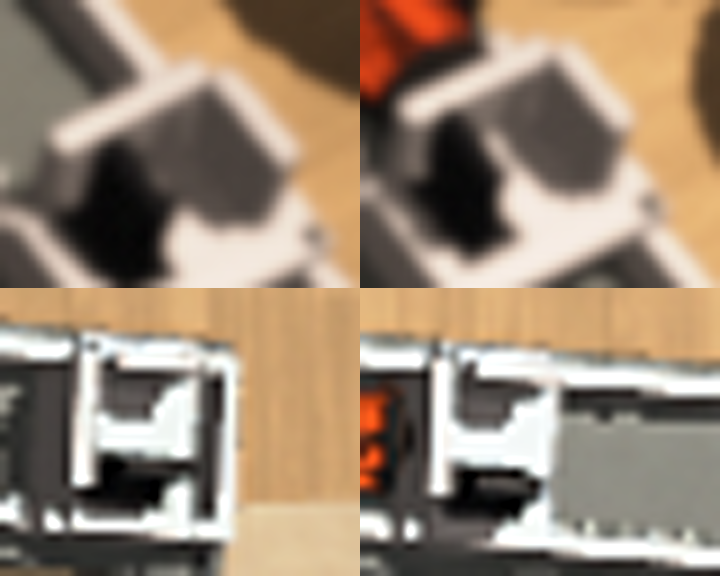

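View pics/full11.png

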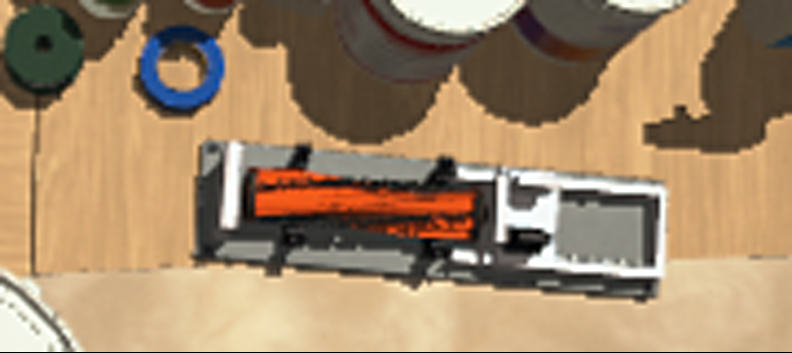

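View pics/scene11.png

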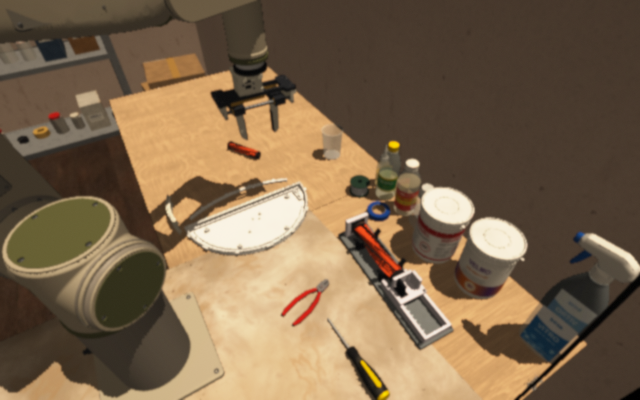

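The tab silhouette differs somewhat from the start picture. I'll project the expected tab corners (right out against 3 mm in) onto both pictures to decide.

```bash
cat > ov.py <<'E'
from h import *
import sys
O=np.array([.524,-.0997]);cy=np.array([.0619,.998]);cx=np.array([.998,-.0619])
def W(x,y,z): 
    p=O+cx*x+cy*y; return [p[0],p[1],z]
def draw(im,n,tr,r,c,h,w,f,dx=(0,0)):
    o=cv2.resize(im[r:r+h,c:c+w],None,fx=f,fy=f,interpolation=cv2.INTER_CUBIC)
    g=-.141+tr
    def poly(P3,col):
        q=(proj(n,P3)+np.array(dx)-[c,r]+.5)*f
        cv2.polylines(o,[q.astype(np.int32)],True,col,1)
    poly([W(.024,g-.014,.08),W(.024,g+.014,.08),W(.024,g+.014,.043),W(.024,g-.014,.043)],(0,255,0))
    for d,col in((0,(0,0,255)),(.003,(255,0,0))):
        poly([W(-.024+d,g-.014,.08),W(-.024+d,g+.014,.08),W(-.024+d,g+.014,.043),W(-.024+d,g-.014,.043)],col)
    poly([W(-.025,g+.026,.068),W(.025,g+.026,.068)],(0,255,255))
    return o
E
python3 - <<'E'
from ov import *
b0=cv2.imread("pics/scene0.png");b=cv2.imread("pics/scene11.png");a0=cv2.imread("pics/top0.png");a=cv2.imread("pics/top11.png")
cv2.imwrite("pics/ov_s.png",np.hstack([draw(b0,"scene",.0133,285,405,50,45,8.5),draw(b,"scene",.0795,262,385,50,45,8.5)]))
cv2.imwrite("pics/ov_t.png",np.hstack([draw(a0,"top",.0133,175,425,34,33,12),draw(a,"top",.0795,172,403,34,33,12)]))
E
```

```text
(no output)
```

View pics/ov_s.png

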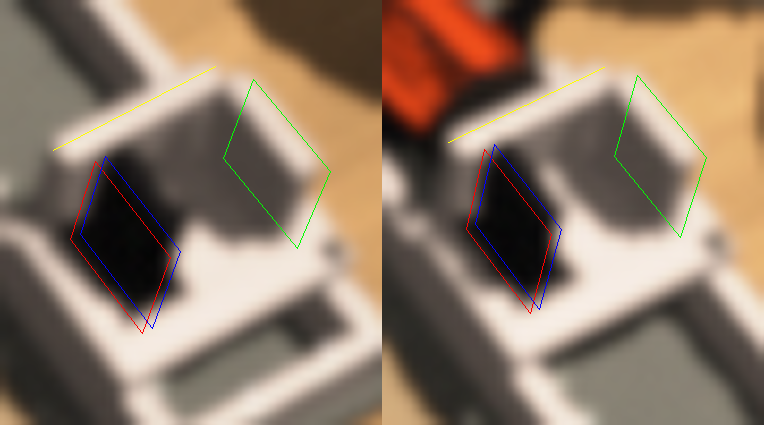

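View pics/ov_t.png

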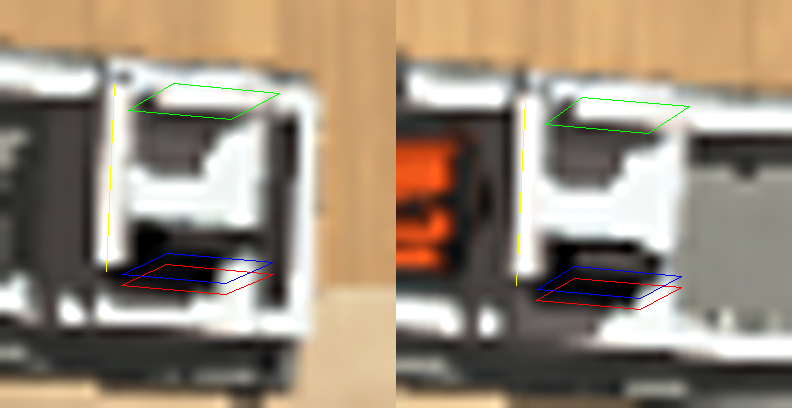

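```bash
python3 - <<'E'
from h import *
a0=cv2.cvtColor(cv2.imread("pics/top0.png"),6);a=cv2.cvtColor(cv2.imread("pics/top11.png"),6)
print("before rows180-205 cols 432-447");print(a0[180:205,432:447])
print("after rows178-203 cols 411-428");print(a[178:203,411:428])
b0=cv2.cvtColor(cv2.imread("pics/scene0.png"),6);b=cv2.cvtColor(cv2.imread("pics/scene11.png"),6)
print("scene before");print(b0[298:325,408:432]);print("after");print(b[275:302,388:412])
E
```

```text
before rows180-205 cols 432-447
[[147 105 218 219 227 194 168 155 141 136 158 156 149 168 154]
 [254 135 166 130 241 250 243 236 221 248 252 251 251 233 211]
 [187 110 246 231 215 163 215 248 250 249 247 245 240 218 235]
 [ 52  99 244 219  98  46 196 240 247 246 245 244 244 241 240]
 [ 59 108 245 216 101  58  56  53  52  54  58  73  91 119 151]
 [ 59 116 246 211 102  66  69  67  67  66  61  77 112 177 212]
 [ 60 126 246 225 118  82  87  82  82  74  65 176 251 254 225]
 [ 57 157 248 216 115  85  90  92  92  86 124 245 249 250 219]
 [ 57 172 247 190 138  93  83  85  85  77 247 250 246 249 218]
 [ 54 200 247 229 252 174 130 132 131 126 241 246 244 249 218]
 [ 55 206 244 223 245 251 253 254 254 251 247 244 245 250 177]
 [ 53 214 245 220 244 248 248 248 248 246 245 245 245 251 179]
 [ 53 227 247 196 240 249 250 248 247 247 247 245 249 254 178]
 [ 50 234 249 155  81  74 122 132 126 185 195 192 245 254 159]
 [ 50 239 251 131  20   0   8  54  60  67  63  52  48  42  57]
 [ 50 246 254 132  10   1  13  34  39  45  49  49  46  68  45]
 [ 54 247 254 127  12   6  10  12   8   6   0  41 101 164 10
[... 7089 characters left out ...]
69  72  75  92 122 148 149 130 111  97  77  46  24  23  38  67  99
  135 181 216 232 237 238]
 [ 58  68  71  72  77  97 138 168 175 175 172 150 101  61  61  87 127 167
  196 220 231 237 238 238]
 [ 52  61  69  71  72  79 112 159 198 217 222 205 159 123 129 160 191 217
  229 235 238 238 238 235]
 [ 47  55  63  69  71  74  87 127 182 219 232 227 206 189 196 216 228 235
  238 238 238 235 230 218]
 [ 44  47  56  66  70  72  76  97 142 195 225 232 229 228 230 235 238 238
  238 236 230 219 199 169]
 [ 43  45  50  59  68  71  72  78 105 156 206 230 235 237 238 238 238 236
  231 219 198 170 137 102]
 [ 43  42  46  53  62  69  72  74  83 117 173 217 233 238 238 236 231 220
  199 169 135 101  76  62]]
```

In the top picture, relative to the fixed ear, the tab's top strip lies about 0.9–1.6 px (2.5–4 mm) further out than at the start. Its shadow on the plate has grown to match. That fits: the stop began midway between notches with the tab 3 mm in, and now it sits in the notch with the tab right out. Nothing else was disturbed, so I'm handing in.

```bash
python3 - <<'E'
from plant import robot
print(robot.close_job())
E
```

```text
the job is handed in; nothing more can be done
None
```

I laid the large orange roller in the two U rests and let go. I then squeezed the tab at 30 N and slid the stop, with the tab held in, until the roller met the cheek. After relieving the push I released it, moved the arm clear and handed the job in at about 18.6 s of the 43 s allowed.

**Last checks:**
- **Roller:** The pictures show it level in both rests, between the cheek and the stop. The stop was released about 0.3 mm back from where it met resistance, so travel is about 0.0795 m, inside the 0.077–0.081 notch.
- **Forces:** The highest reading was about 20 N, when the roller touched down in the rests. The sliding push peaked at about 12 N.
- **Bystanders:** The tape, spool, screwdriver, cans and bottles look unmoved in the final pictures.

**Where the checks disagreed:** The lock tab looked different from the start picture. In the top view it stands about 2.5–4 mm further out than at the start. That fits a stop that began on a tooth with the tab 3 mm in and is now right out. In the scene view the left edge of the tab seemed to point the other way, which I put down to shadow on the plate. I did not test the lock by pushing on the stop.

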